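# Saucer garden: set the saucers on their wells and work the valve lever through its gate

### The arm

A 7-joint arm with a two-finger parallel gripper is mounted at the origin on the work surface. World frame = base frame: x ahead of the robot, y to its left, z up, the work surface at z = 0. Lengths are in m, angles in rad, forces in N, time in s.
With the tool pointing down it reaches from about 0.4 to 0.875 m from the base axis. Payload 19.3 kg.
Tool frame: the origin (TCP) lies midway between the tips of the shut fingers; the grasp point (between the pads) lies 19 mm behind it; z points along the fingers, y is the direction in which the jaws open and shut (so a half turn about z gives the same grasp; the last joint's range is limited). The gripper opens to 85 mm and grips with 20 to 120 N. Pads are 22 mm wide; open, the fingers measure 114 mm over their backs; the gripper's body (76 mm by 85 mm) begins 54 mm behind the grasp point. The pads swing forward as they close: fully open they stand 13 mm farther back than shut.
Start: joints at [-1.296, 0.521, -0.036, 1.599, 0.021, 1.021, -0.113], TCP at [0.211, 0.588, 0.231] pointing down, gripper open.
Joint ranges: [-2.91, 2.91], [-0.3, 2.13], [-1.5, 1.42], [0.17, 2.43], [-1.26, 4.41], [0.16, 1.93], [-2.52, 2.52]. Speed limits (rad/s): [1.89, 1.89, 2.39, 2.39, 3.01, 3.01, 3.01].

### API

Orientations are given as [roll, pitch, yaw] about the fixed x, y, z axes, in that order (R = Rz(yaw) Ry(pitch) Rx(roll)).
In Python, from workcell import bot, eyes gives the robot as it stands. The module is installed in compiled form; this text tells all that it offers.
- The arm moves only by the shell command python3 -m jog 'ROWS' [FORCE]. ROWS is JSON, a list of rows, each an object with "delta_pos": the shift along the world's x, y, z in mm, a list of three; "spin": the turn about the world's z in rad; "claw": the closure, from 0 (fully open) to 1 (shut). In form: [{"delta_pos": [tx, ty, tz], "spin": spin, "claw": claw}, ...]. A call has 1 to 8 rows; each row is the pose to reach, as a shift and turn from the pose measured when the call began; what a row does not reach only later rows make up. A row lasts 1/10 s, in which the tool goes at most 50 mm and 8.59 degrees, less where a joint would pass 70% of its speed; a pose out of reach is approached as far as the arm can. A call with a gripper value outside its range is refused whole. The fingers move at their own pace and stop on an object; FORCE is the grip in N (left out, the last holds). Time passes only in rows, so rows that repeat a pose let the fingers close. It gives the time, the measured TCP pose, the force and the opening at its end, in the units of the state.
- bot.observe(): the state, without advancing time (a new reading comes with each control period).
- eyes.grab_frame(name): name is "scene" or "top" or "wrist"; returns the picture (480x640x3 uint8, blue, green, red); there is no depth.
- eyes.camera_params(name): a dict with "fx", "fy", "cx", "cy" (pixels), "origin" and "attitude" of the camera in the world. Camera axes: x right, y up, looking along -z (the intrinsics and any distortion apply to the point x, -y, -z); pixel columns grow to the right and rows downward; lengths in m; the calibration is good to about 2 mm. A picture is of the moment at which its call begins: read the wrist's pose just before it. camera_params takes no time and is no camera call; for the wrist camera it gives the pose at the moment of the call.
- bot.job_done(): hands the job in, once; it reports no verdict.
The state is a dict: "clock": time; "qpos": joint angles; "qd": joint speeds; "joint_efforts": joint torques, N m; "position": TCP position; "tool_rot": TCP orientation; "force": force on the tool from outside, world axes, zero at the start; "moment": the same for the moment, N m; "grip_width": finger opening in m.
Only numpy, scipy, OpenCV 4.12 (cv2) and the standard library are available. Lean on these libraries where they do the work, as an engineer would, in place of code of your own. Each camera call takes 0.05 s, during which the arm holds its last target. There are 200 camera calls.

### The job

Water the saucer garden: slide every planted clay saucer along the shelf, never lifting it, until each stands centred on a dark round watering well of its own (any well will do), with the valve lever staying in its shut slot meanwhile. Then guide the lever through the zigzag gate, letting it rest fully home for three seconds in the second slot, then in the third, then in the fourth and last, and bring it back through the gate to leave it fully home in the shut slot. At the end every saucer must be on its well (slide it back if it gets knocked off) and every other thing on the shelf where it was.

Things in the scene. Friction and masses are not known exactly. Their poses are not given: they have to be found in the camera images.
- saucer0: One of up to 3 alike planted saucers (None if absent): a loose round clay dish, 96 mm across, upright sides 30 mm high, filled level with gravel, 0.35 to 0.65 kg; in its middle a succulent 60 mm across, up to 60 mm above the shelf (solid core 32 mm across, 52 mm high). Slides without tipping when pushed low on its side, and stops with the push. Origin: centre of its underside, z up.
- saucer1: One of up to 3 alike planted saucers (None if absent): a loose round clay dish, 96 mm across, upright sides 30 mm high, filled level with gravel, 0.35 to 0.65 kg; in its middle a succulent 60 mm across, up to 60 mm above the shelf (solid core 32 mm across, 52 mm high). Slides without tipping when pushed low on its side, and stops with the push. Origin: centre of its underside, z up.
- saucer2: One of up to 3 alike planted saucers (None if absent): a loose round clay dish, 96 mm across, upright sides 30 mm high, filled level with gravel, 0.35 to 0.65 kg; in its middle a succulent 60 mm across, up to 60 mm above the shelf (solid core 32 mm across, 52 mm high). Slides without tipping when pushed low on its side, and stops with the push. Origin: centre of its underside, z up.
- well0 (a point): Centre, on the shelf's surface, of the rightmost (lowest y) of three watering wells: dark discs 104 mm across with a bright rim, flush with the shelf, about 150 mm apart in a shallow arc, joined by a copper strip. Nothing overhangs them; saucers slide over them freely.
- well1 (a point): Centre, on the shelf's surface, of the middle of three watering wells: dark discs 104 mm across with a bright rim, flush with the shelf, about 150 mm apart in a shallow arc, joined by a copper strip. Nothing overhangs them; saucers slide over them freely.
- well2 (a point): Centre, on the shelf's surface, of the leftmost of three watering wells: dark discs 104 mm across with a bright rim, flush with the shelf, about 150 mm apart in a shallow arc, joined by a copper strip. Nothing overhangs them; saucers slide over them freely.
- gate: Valve selector: fixed grey box 110 (x) by 180 (y) by 50 mm high, its 10 mm aluminium top plate cut by one zigzag slot 19 mm wide, in which the lever's 12 mm stem runs. Origin: centre of its underside; x to its far long side, y along it, z up. Four columns along x at y = -60, -20, 20, 60 mm; lanes join 1-2 and 3-4 at x = 13 (far lane), 2-3 at x = -13 mm (near lane), at the plate; see slots.
- slot0 (a point): Grip centre when the lever is fully home against the end of the first (shut) slot, the near end of the first column (y = -60 mm in the selector's frame; the stem's axis at the plate x = -30). The way out: along this column to the far lane, then along +y to the second column.
- slot1 (a point): Grip centre when the lever is fully home against the end of the second slot, a spur off the far lane at the second column (y = -20 mm; stem at x = +30). The way on: back past the far lane, down the column to the near lane (x = -13), then +y to the third column.
- slot2 (a point): Grip centre when the lever is fully home against the end of the third slot, a spur off the near lane at the third column (y = 20 mm; stem at x = -30). The way on: back past the near lane, up the column to the far lane (x = 13), then +y to the fourth column.
- slot3 (a point): Grip centre when the lever is fully home against the end of the fourth and last slot, the near end of the fourth column (y = 60 mm; stem at x = -30), reached from the far lane.
- lever_grip (a point): Centre of the lever's black upright grip, a round bar 26 mm across and 60 mm long, its top 33 mm above this point; with the lever upright it is 105 mm above the shelf, 55 mm above the plate. Gripped from above with the fingers closing along the selector's y, it rocks freely between the pads.
- gate_slide (a joint): How far the lever stands along the selector's y, in m (foot and grip shift alike): 0 first column, 0.04 second, 0.08 third, 0.12 fourth. Play about 3.5 mm each way. Stays where it is left; 1.5 N of friction.
- gate_rock (a joint): Lean of the lever, rad: 0 upright, positive to the selector's +x (far) side. It rocks about a spindle along y, 120 mm below the shelf, 225 mm below the grip's centre, 165 mm below the plate. Far and near lanes are at +0.079 and -0.079, the slots' ends at +0.18 (second) or -0.18 (others); beyond 0.14 in a slot is fully home. Stays where it is left; 0.25 N m of friction.
- trowel: Steel garden trowel with a wooden handle, 340 mm long, lying flat between the robot and the selector. Origin near the neck. To be left alone.
- hide_box: Tan plastic hide box (130 x 160 x 90 mm) with a doorway, on the left. Origin: centre of its underside. To be left alone.
- jar: Glass jar, 82 mm across, 128 mm high, aluminium screw lid, beyond the selector. Origin: centre of its underside. To be left alone.
- clay_pot: Empty clay pot, 84 mm across, 75 mm high, between the wells and the selector. Origin: centre of its underside. To be left alone.
- stone: Pale smooth stone, 80 mm across, 32 mm high, to the right beyond the selector. Origin: centre of its underside. To be left alone.
- spray: Green bottle, 68 mm across, 170 mm high, beyond the clay pot. Origin: centre of its underside. To be left alone.

How it is judged:
On the way, in this order (a step that is already met when the one before it is completed fails the run):
1. every saucer centred on a well, released, with the lever still in the shut slot ((horizontal distance between saucer0 and well0 below 0.018 m or horizontal distance between saucer0 and well1 below 0.018 m or horizontal distance between saucer0 and well2 below 0.018 m) and (horizontal distance between saucer1 and well0 below 0.018 m or horizontal distance between saucer1 and well1 below 0.018 m or horizontal distance between saucer1 and well2 below 0.018 m) and (horizontal distance between saucer2 and well0 below 0.018 m or horizontal distance between saucer2 and well1 below 0.018 m or horizontal distance between saucer2 and well2 below 0.018 m) and contact force between the fingers and saucer0 below 0.5 N and contact force between the fingers and saucer1 below 0.5 N and contact force between the fingers and saucer2 below 0.5 N and value of joint gate_slide between -0.008 and 0.008 m and value of joint gate_rock below -0.14 rad), for 0.2 s.
2. lever rested fully home in the second slot (value of joint gate_slide between 0.032 and 0.048 m and value of joint gate_rock above 0.14 rad), for 2.2 s.
3. lever rested fully home in the third slot (value of joint gate_slide between 0.072 and 0.088 m and value of joint gate_rock below -0.14 rad), for 2.2 s.
4. lever rested fully home in the fourth slot (value of joint gate_slide between 0.112 and 0.128 m and value of joint gate_rock below -0.14 rad), for 2.2 s.
At the end, for the whole second after the job is handed in: Every saucer present stands upright and still with its centre within 18 mm of the centre of a well, and the lever is back in the first (shut) slot: slide -0.008 to 0.008 m and rock below -0.14 rad. Each rest in a slot counts from 2.2 s on ((horizontal distance between saucer0 and well0 below 0.018 m or horizontal distance between saucer0 and well1 below 0.018 m or horizontal distance between saucer0 and well2 below 0.018 m) and (horizontal distance between saucer1 and well0 below 0.018 m or horizontal distance between saucer1 and well1 below 0.018 m or horizontal distance between saucer1 and well2 below 0.018 m) and (horizontal distance between saucer2 and well0 below 0.018 m or horizontal distance between saucer2 and well1 below 0.018 m or horizontal distance between saucer2 and well2 below 0.018 m) and value of joint gate_slide between -0.008 and 0.008 m and value of joint gate_rock below -0.14 rad and angle between each of saucer0, saucer1, saucer2's own z axis and vertical below 0.1 rad and linear speed of each of saucer0, saucer1, saucer2 below 0.02 m/s); the robot touches nothing.
It fails at once if a saucer is lifted more than 20 mm off the shelf or tipped (height (world z) of any of saucer0, saucer1, saucer2 above 0.02 m or angle between any of saucer0, saucer1, saucer2's own z axis and vertical above 0.4 rad).
It fails at once if one of the other things on the shelf is moved by more than 40 mm (distance of any of trowel, hide_box, jar, clay_pot, stone, spray from where it was at the start of the episode above 0.04 m).
Of saucer0, saucer1, saucer2 only 2 to 3 are there at a start; the rules pass over those that are not, and their reading is None.
At some moment in a run one of saucer0, saucer1, saucer2 may be knocked a few centimetres aside while the robot is not near it.
Once in a run the grip may slacken for a moment while it holds something.
It also fails if it takes over 210 s, if anything falls off the work surface, if the arm or the gripper's body presses on something with over 40 N, if the wrist force passes 120 N, or if a joint passes its speed limit or range.

## Working session

There is one attempt and no reset: what is moved stays moved. The work goes in short steps, Python scripts to look and compute and a shell command to move; the robot and the scene stay as the last step left them, time stands still between calls to the robot, and variables do not carry over. Pictures are saved under pics/ and viewed, about 12 in all and at most 16, crops included, and the job is handed in when it is done.

```bash
mkdir -p pics; cat > h.py <<'E'
from workcell import bot, eyes
import numpy as np, cv2
from scipy.spatial.transform import Rotation as R
def rot(a):
    a=np.array(a,float)
    if a.shape==(3,3): return a
    return R.from_euler('xyz',a).as_matrix() if a.size==3 else R.from_quat(a).as_matrix()
def ray(p,u,v):
    d=np.array([(u-p['cx'])/p['fx'],-(v-p['cy'])/p['fy'],-1.0])
    return np.array(p['origin']),rot(p['attitude'])@d
def px2w(p,u,v,z=0):
    o,d=ray(p,u,v); return o+d*(z-o[2])/d[2]
def w2px(p,X):
    c=rot(p['attitude']).T@(np.array(X)-p['origin']); 
    return np.array([p['cx']+p['fx']*c[0]/-c[2], p['cy']+p['fy']*c[1]/c[2]])
def snap(n,f):
    p=eyes.camera_params(n); im=eyes.grab_frame(n); cv2.imwrite('pics/'+f,im); return p,im
E
python3 - <<'E'
from h import *
print(bot.observe())
for n in('top','scene'):
    p,im=snap(n,n+'0.png'); print(n,p)
E
```

```text
{'clock': 0.0, 'qpos': array([-1.29618708,  0.52201042, -0.03631581,  1.60000842,  0.02122421,
        1.02111535, -0.11282822]), 'qd': array([ 1.84487944e-04, -1.89844585e-04, -4.61889047e-05,  1.74689166e-04,
       -5.61129019e-05, -8.06159943e-04, -1.02958017e-04]), 'joint_efforts': array([-2.66603292e-04, -9.27129579e+01,  1.97976306e+00, -3.69905806e+01,
        1.78505917e-02,  8.57281761e-03, -8.97600074e-07]), 'position': array([0.21119262, 0.5878707 , 0.23072797]), 'tool_rot': array([-3.14044188e+00,  1.09820897e-04,  2.79674790e+00]), 'force': array([-0.33428379,  0.63390917,  0.1126314 ]), 'moment': array([0.0164163 , 0.0039473 , 0.04571886]), 'grip_width': 0.08519701237570634}
top {'fx': 531.3715803463228, 'fy': 531.3715803463228, 'cx': 318.04090642818164, 'cy': 243.82556977577903, 'origin': array([0.38303457, 0.04935916, 1.29737732]), 'attitude': array([ 0.112451  ,  0.00620565, -1.57379099])}
scene {'fx': 483.3574504634024, 'fy': 483.3574504634024, 'cx': 311.0007322530258, 'cy': 236.59153919482793, 'origin': array([1.28765384, 0.13936194, 1.10559203]), 'attitude': array([0.61890644, 0.00920952, 1.69255465])}
```

View pics/top0.png

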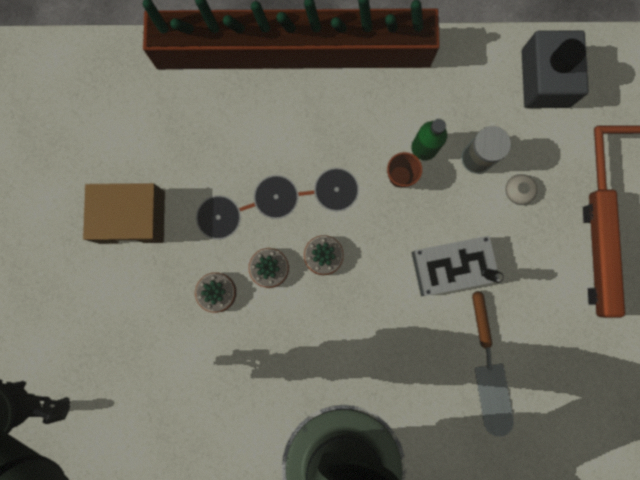

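View pics/scene0.png

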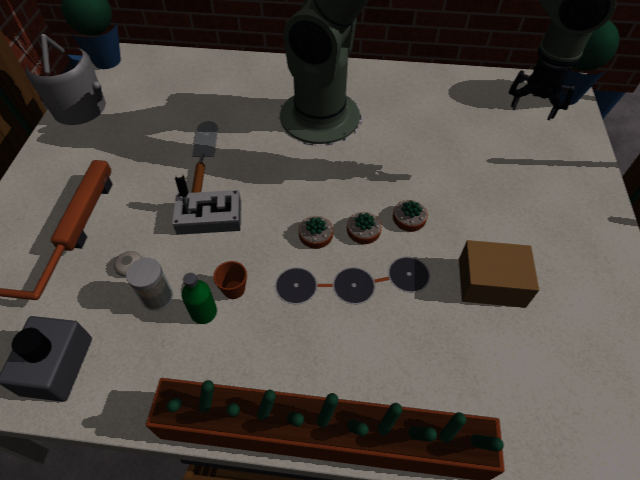

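The top view shows three saucers near px (215,292), (269,267) and (323,254), wells near (218,217), (276,197) and (336,189), and the gate near (457,266) with the lever at its right end. I'll enlarge both areas.

```bash
python3 - <<'E'
from h import *
im=cv2.imread('pics/top0.png')
def crop(f,u,v,w,h,k):
    c=cv2.resize(im[v:v+h,u:u+w],None,fx=k,fy=k,interpolation=cv2.INTER_CUBIC); c=cv2.convertScaleAbs(c,alpha=1.6)
    for x in range(0,w,20): cv2.putText(c,str(u+x),(x*k,10),0,.35,(0,0,255)); cv2.line(c,(x*k,0),(x*k,h*k),(0,0,200),1) if x%40==0 else 0
    for y in range(0,h,20): cv2.putText(c,str(v+y),(0,y*k+4),0,.35,(0,0,255)); cv2.line(c,(0,y*k),(w*k,y*k),(0,0,200),1) if y%40==0 else 0
    cv2.imwrite('pics/'+f,c)
crop('c1.png',180,160,190,150,4); crop('c2.png',400,220,120,90,6)
E
```

```text
(no output)
```

View pics/c1.png

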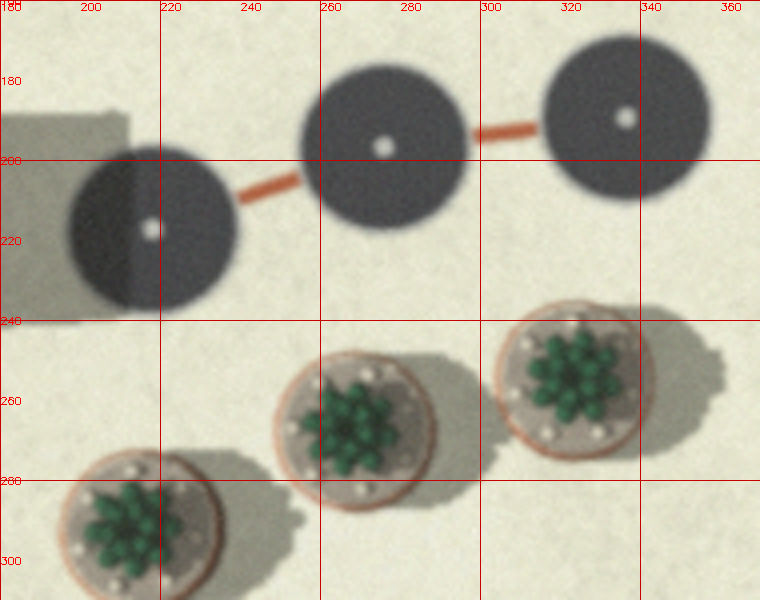

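View pics/c2.png

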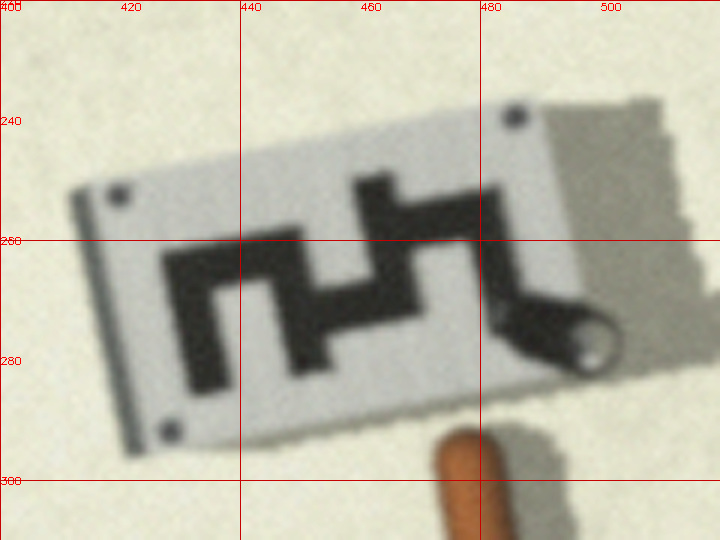

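```bash
cat > m.py <<'E'
from h import *
p=eyes.camera_params('top')
f=lambda u,v,z:px2w(p,u,v,z)[:2]
W=[f(336.3,189.4,0),f(275.9,196.8,0),f(218,217,0)]
S=[f(323.6,254.7,.03),f(268.6,267.7,.03),f(215.3,292,.03)]
a,b,c=f(485.8,239.3,.05),f(419.8,252.3,.05),f(428.5,292,.05)
G=(a+c)/2
ey=(b-a)/np.linalg.norm(b-a); yaw=np.arctan2(-ey[0],ey[1]); ex=np.array([np.cos(yaw),np.sin(yaw)])
exm=(b-c)/np.linalg.norm(b-c); yaw2=np.arctan2(exm[1],exm[0])
if __name__=='__main__':
    np.set_printoptions(precision=4,suppress=True)
    print('W',W,np.linalg.norm(W[0]-W[1]),np.linalg.norm(W[2]-W[1])); print('S',S)
    print('G',G,yaw,yaw2)
    t=f(498.8,277.2,.134); print('levertop',t,'rel',[(t-G)@ex,(t-G)@ey])
    for q in [(435.2,285.5)]: t=f(*q,.05); print('col4 near',[(t-G)@ex,(t-G)@ey])
    for n,x,y,r in [('slot0',-.225*np.sin(.18),-.06,0),('slot1',.225*np.sin(.18),-.02,0),('slot2',-.225*np.sin(.18),.02,0),('slot3',-.0403,.06,0)]: print(n,G+x*ex+y*ey)
    for n,q in dict(pot=(405,170),spray=(428,142),box=(123,214),trowel=(480,300)).items(): print(n,f(*q,.04))
E
python3 m.py
```

```text
W [array([0.6655, 0.0112]), array([0.6475, 0.1613]), array([0.5973, 0.3043])] 0.15116332434677618 0.15157812920569255
S [array([0.4999, 0.0436]), array([0.4692, 0.1751]), array([0.4118, 0.3015])]
G [ 0.4715 -0.2701] 0.19118559516211386 0.19094510886706717
levertop [ 0.4397 -0.3382] rel [np.float64(-0.044189577928930586), np.float64(-0.06082786997820364)]
col4 near [np.float64(-0.03569807234495979), np.float64(0.061007191156404586)]
slot0 [ 0.4433 -0.3367]
slot1 [ 0.5148 -0.2821]
slot2 [ 0.4281 -0.2581]
slot3 [ 0.4205 -0.2189]
pot [ 0.7038 -0.154 ]
spray [ 0.7732 -0.2113]
box [0.5989 0.525 ]
trowel [ 0.3909 -0.3233]
```

```bash
python3 -m jog '[{"delta_pos":[120,-288,0],"spin":0.36,"claw":0.3},{"delta_pos":[120,-288,0],"spin":0.36,"claw":0.3},{"delta_pos":[120,-288,0],"spin":0.36,"claw":0.3},{"delta_pos":[120,-288,0],"spin":0.36,"claw":0.3},{"delta_pos":[120,-288,0],"spin":0.36,"claw":0.3},{"delta_pos":[120,-288,0],"spin":0.36,"claw":0.3},{"delta_pos":[120,-288,0],"spin":0.36,"claw":0.3},{"delta_pos":[120,-288,0],"spin":0.36,"claw":0.3}]' 30; python3 -c "
from workcell import bot;print(bot.observe())"
```

```text
clock: 0.9
position: [0.332, 0.2982, 0.2309]
tool_rot: [-3.14, 0.0, -3.13]
force: [-1.1, 1.1, 0.1]
grip_width: 0.0599
{'clock': 0.9, 'qpos': array([-0.81466068,  0.23948059, -0.06029354,  2.04604813,  0.02032198,
        0.85738487,  0.696139  ]), 'qd': array([-4.71719553e-02,  2.37965971e-02, -3.58681784e-02, -3.21112295e-02,
       -4.53883727e-03, -9.58355732e-07, -4.14502774e-02]), 'joint_efforts': array([ 3.66867676e+00, -6.12653589e+01,  2.87578292e+00, -3.11037648e+01,
        1.41242137e-01,  5.79828455e-02,  1.08016402e+00]), 'position': array([0.33197796, 0.29820825, 0.23092739]), 'tool_rot': array([-3.14028720e+00,  2.92542545e-04, -3.12970031e+00]), 'force': array([-1.0562087 ,  1.0908548 ,  0.09989052]), 'moment': array([0.07166981, 0.018198  , 0.00244484]), 'grip_width': 0.05988652971348792}
```

```bash
python3 -m jog '[{"delta_pos":[0,3,-221],"spin":0,"claw":0.3},{"delta_pos":[0,3,-221],"spin":0,"claw":0.3},{"delta_pos":[0,3,-221],"spin":0,"claw":0.3},{"delta_pos":[0,3,-221],"spin":0,"claw":0.3},{"delta_pos":[0,3,-221],"spin":0,"claw":0.3},{"delta_pos":[0,3,-221],"spin":0,"claw":0.3},{"delta_pos":[0,3,-221],"spin":0,"claw":0.3}]'; python3 - <<'E'
from h import *
p,im=snap('wrist','w1.png'); print(p); print(bot.observe()['position'])
E
```

```text
clock: 1.6
position: [0.3316, 0.3021, 0.0102]
tool_rot: [-3.14, -0.0, -3.129]
force: [0.2, 0.1, -0.3]
grip_width: 0.0598
{'fx': 411.1509397335399, 'fy': 411.1509397335399, 'cx': 328.2561945035298, 'cy': 242.59786140447073, 'origin': array([0.24938455, 0.30125191, 0.1535079 ]), 'attitude': array([-0.32700966,  0.00222836,  1.5838005 ])}
[0.33208266 0.3023021  0.0108836 ]
```

View pics/w1.png

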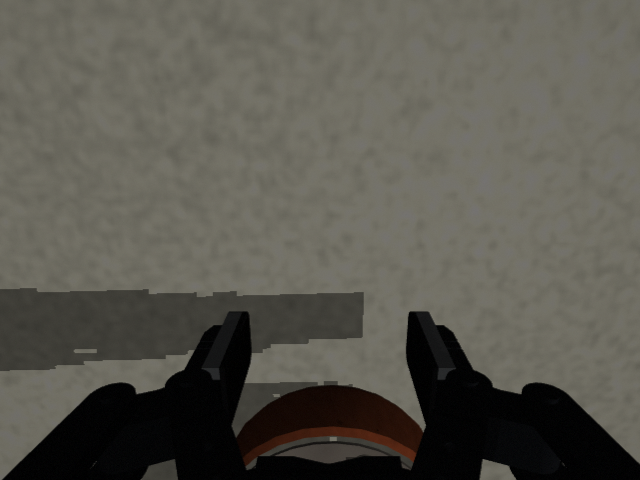

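The saucer is centred between the open fingers: its rim runs from px 235 to 425 and the gap's middle is at about 330. Pushing now.

```bash
python3 -m jog '[{"delta_pos":[20,0,0],"spin":0,"claw":0.3},{"delta_pos":[32,0,0],"spin":0,"claw":0.3},{"delta_pos":[46,0,0],"spin":0,"claw":0.3},{"delta_pos":[60,0,0],"spin":0,"claw":0.3},{"delta_pos":[75,0,0],"spin":0,"claw":0.3},{"delta_pos":[90,0,0],"spin":0,"claw":0.3},{"delta_pos":[105,0,0],"spin":0,"claw":0.3},{"delta_pos":[115,0,0],"spin":0,"claw":0.3}]'
python3 -m jog '[{"delta_pos":[15,0,0],"spin":0,"claw":0.3},{"delta_pos":[30,0,0],"spin":0,"claw":0.3},{"delta_pos":[45,1,0],"spin":0,"claw":0.3},{"delta_pos":[60,1,0],"spin":0,"claw":0.3},{"delta_pos":[72,1,0],"spin":0,"claw":0.3},{"delta_pos":[80,2,0],"spin":0,"claw":0.3},{"delta_pos":[85,2,0],"spin":0,"claw":0.3},{"delta_pos":[85,2,0],"spin":0,"claw":0.3}]'
python3 - <<'E'
from h import *
p,im=snap('top','t1.png'); print(bot.observe()['position'])
c=cv2.convertScaleAbs(cv2.resize(im[170:310,170:360],None,fx=4,fy=4,interpolation=cv2.INTER_CUBIC),alpha=1.6)
cv2.imwrite('pics/t1c.png',c)
E
```

```text
clock: 2.45
position: [0.4477, 0.3025, 0.012]
tool_rot: [3.141, 0.001, -3.129]
force: [-8.6, -0.5, 6.7]
grip_width: 0.0601
clock: 3.25
position: [0.5331, 0.3047, 0.0123]
tool_rot: [3.141, 0.001, -3.13]
force: [-1.5, -0.5, 1.7]
grip_width: 0.0596
[0.53292961 0.30460694 0.0122797 ]
```

View pics/t1c.png

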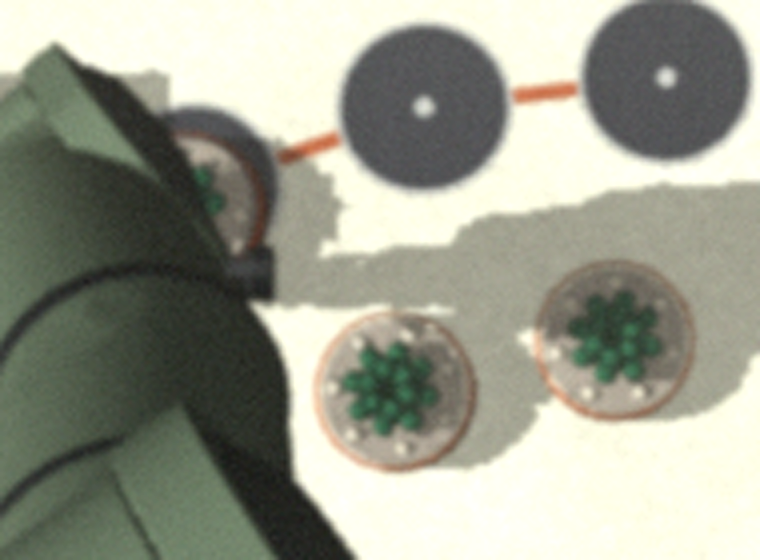

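```bash
python3 -c "
from m import *
print(f(216,203,.03)[0]-.048, f(235.7,220,.03)[1]+.048)"
```

```text
0.5786961513906024 0.30346775186624997
```

```bash
python3 -m jog '[{"delta_pos":[6,0,-1],"spin":0,"claw":0.3},{"delta_pos":[12,0,-1],"spin":0,"claw":0.3},{"delta_pos":[17,0,-1],"spin":0,"claw":0.3},{"delta_pos":[17,0,-1],"spin":0,"claw":0.3},{"delta_pos":[10,0,0],"spin":0,"claw":0.3},{"delta_pos":[-10,0,0],"spin":0,"claw":0.3},{"delta_pos":[-50,0,0],"spin":0,"claw":0.3},{"delta_pos":[-60,0,0],"spin":0,"claw":0.3}]'
python3 -m jog '[{"delta_pos":[-10,0,50],"spin":0,"claw":0.3},{"delta_pos":[-20,0,100],"spin":0,"claw":0.3},{"delta_pos":[-82,-124,100],"spin":-0.09,"claw":0.3},{"delta_pos":[-82,-124,100],"spin":-0.09,"claw":0.3},{"delta_pos":[-82,-124,100],"spin":-0.09,"claw":0.3},{"delta_pos":[-82,-124,100],"spin":-0.09,"claw":0.3},{"delta_pos":[-82,-124,100],"spin":-0.09,"claw":0.3},{"delta_pos":[-82,-124,100],"spin":-0.09,"claw":0.3}]'
```

```text
clock: 4.1
position: [0.4691, 0.3048, 0.0123]
tool_rot: [3.141, -0.001, -3.127]
force: [-0.0, 0.1, -0.2]
grip_width: 0.0601
clock: 4.9
position: [0.3877, 0.1818, 0.1125]
tool_rot: [3.14, 0.0, 3.067]
force: [0.2, 0.3, -0.3]
grip_width: 0.06
```

```bash
python3 -m jog '[{"delta_pos":[0,0,-50],"spin":0,"claw":0.3},{"delta_pos":[0,0,-101],"spin":0,"claw":0.3},{"delta_pos":[0,0,-101],"spin":0,"claw":0.3},{"delta_pos":[0,0,-101],"spin":0,"claw":0.3},{"delta_pos":[15,-1,-101],"spin":0,"claw":0.3},{"delta_pos":[30,-2,-101],"spin":0,"claw":0.3},{"delta_pos":[42,-3,-101],"spin":0,"claw":0.3},{"delta_pos":[55,-4,-101],"spin":0,"claw":0.3}]'
python3 -m jog '[{"delta_pos":[15,-1,0],"spin":0,"claw":0.3},{"delta_pos":[30,-2,0],"spin":0,"claw":0.3},{"delta_pos":[45,-3,0],"spin":0,"claw":0.3},{"delta_pos":[60,-4,0],"spin":0,"claw":0.3},{"delta_pos":[75,-6,0],"spin":0,"claw":0.3},{"delta_pos":[90,-7,0],"spin":0,"claw":0.3},{"delta_pos":[105,-8,0],"spin":0,"claw":0.3},{"delta_pos":[115,-9,0],"spin":0,"claw":0.3}]'
python3 -m jog '[{"delta_pos":[14,-1,0],"spin":0,"claw":0.3},{"delta_pos":[25,-2,0],"spin":0,"claw":0.3},{"delta_pos":[33,-2,0],"spin":0,"claw":0.3},{"delta_pos":[37,-3,0],"spin":0,"claw":0.3},{"delta_pos":[37,-3,0],"spin":0,"claw":0.3}]'
```

```text
clock: 5.7
position: [0.4437, 0.1783, 0.014]
tool_rot: [3.139, 0.002, 3.067]
force: [-7.3, 0.5, 8.2]
grip_width: 0.0598
clock: 6.5
position: [0.5602, 0.1694, 0.016]
tool_rot: [3.138, 0.004, 3.067]
force: [-4.1, -0.3, 3.8]
grip_width: 0.0598
clock: 7.0
position: [0.5975, 0.1667, 0.0166]
tool_rot: [3.138, 0.004, 3.067]
force: [-3.2, 1.1, 4.4]
grip_width: 0.0595
```

```bash
python3 -m jog '[{"delta_pos":[3,0,-2],"spin":0,"claw":0.3},{"delta_pos":[4,0,-2],"spin":0,"claw":0.3},{"delta_pos":[4,0,-2],"spin":0,"claw":0.3},{"delta_pos":[-10,1,0],"spin":0,"claw":0.3},{"delta_pos":[-50,3,0],"spin":0,"claw":0.3},{"delta_pos":[-70,4,0],"spin":0,"claw":0.3},{"delta_pos":[-75,4,50],"spin":0,"claw":0.3},{"delta_pos":[-80,4,100],"spin":0,"claw":0.3}]'
python3 -m jog '[{"delta_pos":[-94,-112,0],"spin":-0.12,"claw":0.3},{"delta_pos":[-94,-112,0],"spin":-0.12,"claw":0.3},{"delta_pos":[-94,-112,0],"spin":-0.12,"claw":0.3},{"delta_pos":[-94,-112,0],"spin":-0.12,"claw":0.3},{"delta_pos":[-94,-112,0],"spin":-0.12,"claw":0.3}]'
python3 - <<'E'
from h import *
p,im=snap('top','t2.png'); print(bot.observe()['position'])
c=cv2.convertScaleAbs(cv2.resize(im[160:300,180:370],None,fx=4,fy=4,interpolation=cv2.INTER_CUBIC),alpha=1.6)
cv2.imwrite('pics/t2c.png',c)
E
```

```text
clock: 7.8
position: [0.5165, 0.1707, 0.1169]
tool_rot: [3.139, 0.002, 3.067]
force: [0.3, -0.0, 0.3]
grip_width: 0.0598
clock: 8.3
position: [0.4229, 0.0583, 0.1176]
tool_rot: [3.138, 0.004, 2.946]
force: [-0.5, 1.1, 0.5]
grip_width: 0.0599
[0.42343554 0.05906117 0.11745669]
```

View pics/t2c.png

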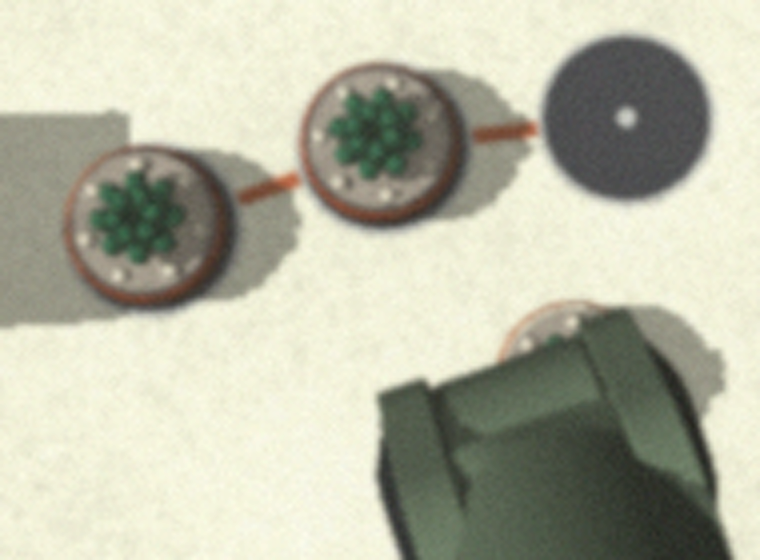

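```bash
python3 -c "
from m import *
print(f(216.6,216.3,.03)-W[2], f(275.2,195.8,.03)-W[1])"
python3 -m jog '[{"delta_pos":[0,0,-50],"spin":0,"claw":0.3},{"delta_pos":[0,0,-106],"spin":0,"claw":0.3},{"delta_pos":[0,0,-106],"spin":0,"claw":0.3},{"delta_pos":[0,0,-106],"spin":0,"claw":0.3},{"delta_pos":[15,-3,-106],"spin":0,"claw":0.3},{"delta_pos":[30,-6,-106],"spin":0,"claw":0.3},{"delta_pos":[44,-9,-106],"spin":0,"claw":0.3},{"delta_pos":[58,-11,-106],"spin":0,"claw":0.3}]'
python3 -m jog '[{"delta_pos":[15,-3,-3],"spin":0,"claw":0.3},{"delta_pos":[30,-6,-3],"spin":0,"claw":0.3},{"delta_pos":[45,-9,-3],"spin":0,"claw":0.3},{"delta_pos":[60,-12,-3],"spin":0,"claw":0.3},{"delta_pos":[75,-15,-3],"spin":0,"claw":0.3},{"delta_pos":[90,-18,-3],"spin":0,"claw":0.3},{"delta_pos":[100,-20,-3],"spin":0,"claw":0.3},{"delta_pos":[105,-21,-3],"spin":0,"claw":0.3}]'
```

```text
[-0.00322765 -0.00247551] [-0.00364104 -0.00087379]
clock: 9.15
position: [0.4834, 0.0483, 0.0147]
tool_rot: [3.137, 0.007, 2.947]
force: [-1.6, -0.1, -1.9]
grip_width: 0.0594
clock: 9.95
position: [0.5893, 0.0275, 0.0143]
tool_rot: [3.136, 0.008, 2.947]
force: [-10.4, 1.5, 10.2]
grip_width: 0.0599
```

```bash
python3 -m jog '[{"delta_pos":[14,-3,-2],"spin":0,"claw":0.3},{"delta_pos":[24,-6,-2],"spin":0,"claw":0.3},{"delta_pos":[31,-8,-2],"spin":0,"claw":0.3},{"delta_pos":[33,-8,-2],"spin":0,"claw":0.3},{"delta_pos":[33,-8,-2],"spin":0,"claw":0.3},{"delta_pos":[20,-5,0],"spin":0,"claw":0.3},{"delta_pos":[-20,3,0],"spin":0,"claw":0.3},{"delta_pos":[-40,7,0],"spin":0,"claw":0.3}]'
python3 -m jog '[{"delta_pos":[-10,0,50],"spin":0,"claw":0},{"delta_pos":[-20,0,100],"spin":0,"claw":0},{"delta_pos":[-20,0,150],"spin":0.2,"claw":0},{"delta_pos":[-40,-50,190],"spin":0.386,"claw":0},{"delta_pos":[-60,-100,190],"spin":0.386,"claw":0},{"delta_pos":[-80,-150,190],"spin":0.386,"claw":0},{"delta_pos":[-90,-200,190],"spin":0.386,"claw":0},{"delta_pos":[-100,-250,190],"spin":0.386,"claw":0}]'
python3 -c "
from m import *
s=bot.observe();print(s['position'],s['tool_rot'],s['qpos'][6])
p,im=snap('top','t3.png'); cv2.imwrite('pics/t3c.png',cv2.convertScaleAbs(im[120:360,160:560],alpha=1.6).repeat(2,0).repeat(2,1)[:,:])"
```

```text
clock: 10.75
position: [0.5474, 0.0348, 0.0151]
tool_rot: [3.136, 0.008, 2.947]
force: [0.7, -0.1, -0.3]
grip_width: 0.06
clock: 11.55
position: [0.4522, -0.1927, 0.2064]
tool_rot: [3.137, 0.01, -2.95]
force: [1.2, 0.1, -0.4]
grip_width: 0.0856
[ 0.45221248 -0.19265026  0.20644657] [ 3.13728597  0.01024231 -2.94967642] 1.9802203308103064
```

View pics/t3c.png

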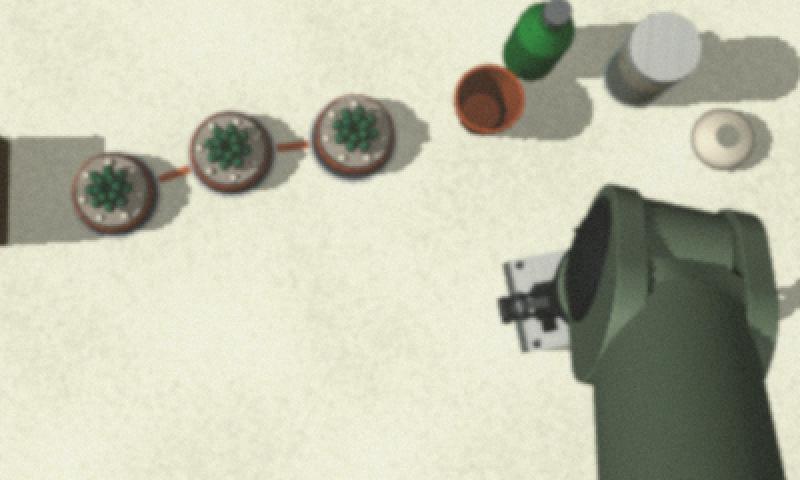

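All three saucers sit on their wells: crop px (115,193), (232,151) and (354,134). Now over the lever.

```bash
python3 -m jog '[{"delta_pos":[-9,-50,0],"spin":0,"claw":0},{"delta_pos":[-9,-100,0],"spin":0,"claw":0},{"delta_pos":[-9,-144,0],"spin":0,"claw":0},{"delta_pos":[-9,-144,0],"spin":0,"claw":0},{"delta_pos":[-9,-144,0],"spin":0,"claw":0}]'
python3 -c "
from m import *
print(f(336.7,187,.03)-W[0])
s=bot.observe();print(s['position'],s['tool_rot'],s['qpos'][6])
p,im=snap('wrist','w2.png'); print(w2px(p,[.4433-.0064*0,-.3367,.101]),w2px(p,[.4377,-.3377,.134]),p['origin'])"
```

```text
clock: 12.1
position: [0.4404, -0.3462, 0.2066]
tool_rot: [3.141, 0.009, -2.96]
force: [-0.2, 0.8, -0.0]
grip_width: 0.0853
[-0.00060102 -0.00012934]
[ 0.4404141  -0.34622813  0.20664815] [ 3.14075445  0.00883    -2.96023092] 2.261448827326136
[342.40512921 244.60188091] [344.47992901 254.72075025] [ 0.35834328 -0.3614915   0.34923187]
```

View pics/w2.png

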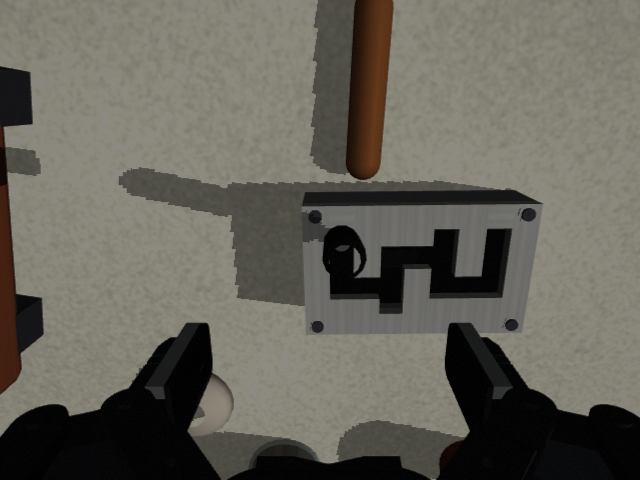

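```bash
python3 -m jog '[{"delta_pos":[3,9,0],"spin":0.01,"claw":0},{"delta_pos":[3,9,-30],"spin":0.01,"claw":0},{"delta_pos":[3,9,-70],"spin":0.01,"claw":0},{"delta_pos":[3,9,-105],"spin":0.01,"claw":0},{"delta_pos":[3,9,-124],"spin":0.01,"claw":0},{"delta_pos":[3,9,-124],"spin":0.01,"claw":0},{"delta_pos":[3,9,-124],"spin":0.01,"claw":0}]'
python3 -m jog '[{"delta_pos":[0,0,0],"spin":0,"claw":0.5},{"delta_pos":[0,0,0],"spin":0,"claw":1},{"delta_pos":[0,0,0],"spin":0,"claw":1},{"delta_pos":[0,0,0],"spin":0,"claw":1},{"delta_pos":[0,0,0],"spin":0,"claw":1},{"delta_pos":[0,0,0],"spin":0,"claw":1},{"delta_pos":[0,0,0],"spin":0,"claw":1},{"delta_pos":[0,0,0],"spin":0,"claw":1}]' 40
cat > g.py <<'E'
from m import *
s=bot.observe(); d=s['position'][:2]-G
gx,gy=d@ex,d@ey
print('gate-frame mm',gx*1e3,gy*1e3,'F',(s['force'][:2]@ex),s['force'][:2]@ey,s['force'][2],'w',s['grip_width'],'q7',s['qpos'][6],s['tool_rot'][2],s['position'][2])
def to(x,y): v=(G+x*ex*1e-3+y*ey*1e-3-s['position'][:2])*1e3; return v.round(1)
import sys
for a in sys.argv[1:]:
    x,y=map(float,a.split(',')); print(a,to(x,y))
E
python3 g.py -18,-60 18,-60 18,-20 42,-20
```

```text
clock: 12.85
position: [0.4447, -0.3345, 0.0835]
tool_rot: [3.14, 0.009, -2.946]
force: [0.1, -0.2, 0.3]
grip_width: 0.0855
clock: 13.65
position: [0.4449, -0.3349, 0.0841]
tool_rot: [3.141, 0.01, -2.947]
force: [-0.6, -1.1, 7.7]
grip_width: 0.0248
gate-frame mm -38.41517239682293 -58.56814910287482 F -0.8376878309899373 -0.9814777080542717 7.6848079522454675 w 0.024804368353815855 q7 2.221816372781492 -2.9465981532227876 0.08409496627601827
-18,-60 [20.3  2.5]
18,-60 [55.7  9.3]
18,-20 [48.1 48.6]
42,-20 [71.6 53.1]
```

```bash
python3 -m jog '[{"delta_pos":[8,1,1],"spin":0,"claw":1},{"delta_pos":[16,3,2],"spin":0,"claw":1},{"delta_pos":[24,4,3],"spin":0,"claw":1},{"delta_pos":[32,5,3],"spin":0,"claw":1},{"delta_pos":[40,7,3],"spin":0,"claw":1},{"delta_pos":[48,8,2],"spin":0,"claw":1},{"delta_pos":[55,9,2],"spin":0,"claw":1},{"delta_pos":[55,9,2],"spin":0,"claw":1}]'
python3 g.py 18,-60 18,-20 42,-20
```

```text
clock: 14.45
position: [0.5015, -0.3253, 0.0863]
tool_rot: [3.141, 0.011, -2.945]
force: [-2.7, 0.1, 9.9]
grip_width: 0.0252
gate-frame mm 18.970061363194212 -59.91521205477632 F -2.6593863226688073 0.6498404971048358 9.943308535175145 w 0.025228297460486642 q7 2.168230738291649 -2.9453533276585504 0.08631179211501666
18,-60 [-0.9 -0.3]
18,-20 [-8.5 39. ]
42,-20 [15.  43.6]
```

```bash
python3 -m jog '[{"delta_pos":[-2,8,0],"spin":0,"claw":1},{"delta_pos":[-4,16,0],"spin":0,"claw":1},{"delta_pos":[-6,24,0],"spin":0,"claw":1},{"delta_pos":[-7,32,0],"spin":0,"claw":1},{"delta_pos":[-9,39,0],"spin":0,"claw":1},{"delta_pos":[-9,39,0],"spin":0,"claw":1}]'
python3 g.py 18,-20 41,-20
```

```text
clock: 15.05
position: [0.4926, -0.2849, 0.0864]
tool_rot: [3.141, 0.011, -2.944]
force: [-0.5, 0.4, 3.0]
grip_width: 0.0249
gate-frame mm 17.924161085673493 -18.554394158287458 F -0.46124440013443446 0.4828195081588462 2.9973697886540682 w 0.02493046929762794 q7 2.1117829081211315 -2.944134045043136 0.08641021778782285
18,-20 [ 0.3 -1.4]
41,-20 [22.9  3. ]
```

```bash
python3 -m jog '[{"delta_pos":[6,0,0],"spin":0,"claw":1},{"delta_pos":[12,1,-1],"spin":0,"claw":1},{"delta_pos":[18,2,-2],"spin":0,"claw":1},{"delta_pos":[23,3,-3],"spin":0,"claw":1},{"delta_pos":[23,3,-3],"spin":0,"claw":1},{"delta_pos":[23,3,-3],"spin":0,"claw":1}]'
python3 g.py 41,-20 
python3 -c "
from m import *
p,im=snap('wrist','w3.png')"
```

```text
clock: 15.65
position: [0.5165, -0.2818, 0.0833]
tool_rot: [3.141, 0.012, -2.944]
force: [-0.9, 1.0, 5.3]
grip_width: 0.0247
gate-frame mm 41.99483852583457 -19.989899522111447 F -0.6772215014369423 1.1055828238867187 5.270353370965633 w 0.024651005613799636 q7 2.0929156322750773 -2.9439034437819993 0.08333007596123206
41,-20 [-1.  -0.2]
```

View pics/w3.png

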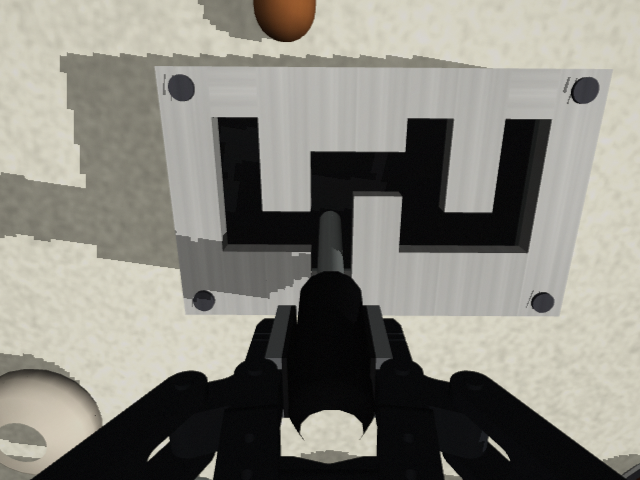

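The stem is in the second slot (px 330,260) and the grip is held. Pressing slightly and resting.

```bash
for i in 1; do python3 -m jog '[{"delta_pos":[2,0,0],"spin":0,"claw":1},{"delta_pos":[2,0,0],"spin":0,"claw":1},{"delta_pos":[2,0,0],"spin":0,"claw":1},{"delta_pos":[2,0,0],"spin":0,"claw":1},{"delta_pos":[2,0,0],"spin":0,"claw":1},{"delta_pos":[2,0,0],"spin":0,"claw":1},{"delta_pos":[2,0,0],"spin":0,"claw":1},{"delta_pos":[2,0,0],"spin":0,"claw":1}]'; done
for i in 1 2 3; do python3 -m jog '[{"delta_pos":[0,0,0],"spin":0,"claw":1},{"delta_pos":[0,0,0],"spin":0,"claw":1},{"delta_pos":[0,0,0],"spin":0,"claw":1},{"delta_pos":[0,0,0],"spin":0,"claw":1},{"delta_pos":[0,0,0],"spin":0,"claw":1},{"delta_pos":[0,0,0],"spin":0,"claw":1},{"delta_pos":[0,0,0],"spin":0,"claw":1},{"delta_pos":[0,0,0],"spin":0,"claw":1}]'; done | grep -E 'force|width|clock'
python3 g.py 18,-20 -18,-20 -18,20 -42,20
```

```text
clock: 16.5
position: [0.5179, -0.2817, 0.0831]
tool_rot: [3.14, 0.01, -2.944]
force: [-7.7, 1.1, 8.3]
grip_width: 0.0249
clock: 17.3
force: [-6.7, 1.9, 9.1]
grip_width: 0.0249
clock: 18.1
force: [-5.3, 1.8, 9.4]
grip_width: 0.0252
clock: 18.9
force: [-5.4, 1.7, 8.2]
grip_width: 0.025
gate-frame mm 43.26546188241554 -20.235422676041246 F -4.938655722740611 2.653833172614455 8.215586027749245 w 0.025025197087920927 q7 2.091319727098266 -2.9446801031911525 0.08308879202330632
18,-20 [-24.8  -4.6]
-18,-20 [-60.2 -11.4]
-18,20 [-67.8  27.9]
-42,20 [-91.4  23.3]
```

```bash
python3 -m jog '[{"delta_pos":[-9,-2,1],"spin":0,"claw":1},{"delta_pos":[-18,-3,2],"spin":0,"claw":1},{"delta_pos":[-27,-5,3],"spin":0,"claw":1},{"delta_pos":[-36,-7,3],"spin":0,"claw":1},{"delta_pos":[-45,-8,3],"spin":0,"claw":1},{"delta_pos":[-53,-10,3],"spin":0,"claw":1},{"delta_pos":[-58,-11,3],"spin":0,"claw":1},{"delta_pos":[-58,-11,3],"spin":0,"claw":1}]'
python3 g.py -16,-20 -16,20 -40,20
```

```text
clock: 19.7
position: [0.459, -0.293, 0.0859]
tool_rot: [3.138, 0.008, -2.945]
force: [3.0, 0.6, -1.5]
grip_width: 0.025
gate-frame mm -16.62898031075113 -20.12053524458902 F 3.051697292884927 -0.018158876590336197 -1.4975466157141841 w 0.025017120001738072 q7 2.145333856694641 -2.9454296726060187 0.08587822387631412
-16,-20 [0.6 0.2]
-16,20 [-7.  39.5]
-40,20 [-30.6  34.9]
```

```bash
python3 -m jog '[{"delta_pos":[-1,8,0],"spin":0,"claw":1},{"delta_pos":[-2,16,0],"spin":0,"claw":1},{"delta_pos":[-4,24,0],"spin":0,"claw":1},{"delta_pos":[-6,32,0],"spin":0,"claw":1},{"delta_pos":[-7,39,0],"spin":0,"claw":1},{"delta_pos":[-7,39,0],"spin":0,"claw":1}]'
python3 g.py -16,20 -42,20
```

```text
clock: 20.3
position: [0.4519, -0.2526, 0.0859]
tool_rot: [3.138, 0.007, -2.944]
force: [1.5, 1.4, 0.0]
grip_width: 0.0247
gate-frame mm -15.936589299622883 20.8882004878264 F 1.7055098749926756 1.1401959288120094 0.029577160258129065 w 0.024692621147795343 q7 2.0821940057045154 -2.9440712889881873 0.08587929179225388
-16,20 [ 0.1 -0.9]
-42,20 [-25.4  -5.8]
```

```bash
python3 -m jog '[{"delta_pos":[-7,-2,-1],"spin":0,"claw":1},{"delta_pos":[-14,-4,-2],"spin":0,"claw":1},{"delta_pos":[-20,-5,-3],"spin":0,"claw":1},{"delta_pos":[-26,-6,-3],"spin":0,"claw":1},{"delta_pos":[-26,-6,-3],"spin":0,"claw":1},{"delta_pos":[-26,-6,-3],"spin":0,"claw":1}]'
python3 g.py
for i in 1 2 3 4; do python3 -m jog '[{"delta_pos":[0,0,0],"spin":0,"claw":1},{"delta_pos":[0,0,0],"spin":0,"claw":1},{"delta_pos":[0,0,0],"spin":0,"claw":1},{"delta_pos":[0,0,0],"spin":0,"claw":1},{"delta_pos":[0,0,0],"spin":0,"claw":1},{"delta_pos":[0,0,0],"spin":0,"claw":1},{"delta_pos":[0,0,0],"spin":0,"claw":1},{"delta_pos":[0,0,0],"spin":0,"claw":1}]'; done | grep -E 'force|width|clock'
python3 g.py 19,20 19,60
python3 -c "
from m import *
p,im=snap('wrist','w4.png')"
```

```text
clock: 20.9
position: [0.4284, -0.2583, 0.0829]
tool_rot: [3.139, 0.012, -2.943]
force: [19.2, 3.9, -12.8]
grip_width: 0.0249
gate-frame mm -40.09321556221674 19.75962412740009 F 19.54813380119258 0.1529269479793513 -12.802716088660977 w 0.024918047556316096 q7 2.1096122636690406 -2.942833978224457 0.08292876463834964
clock: 21.7
force: [7.8, 2.4, -4.1]
grip_width: 0.0249
clock: 22.5
force: [5.8, 2.4, -0.5]
grip_width: 0.0247
clock: 23.3
force: [4.7, 1.5, 1.3]
grip_width: 0.025
clock: 24.1
force: [4.6, 1.5, 1.2]
grip_width: 0.0248
gate-frame mm -39.40474104449344 19.686520963223995 F 4.78664761568496 0.598360845461176 1.2327054935644608 w 0.024834818095889305 q7 2.110956647508289 -2.9422196499469386 0.08287127929878878
19,20 [57.3 11.4]
19,60 [49.7 50.7]
```

View pics/w4.png

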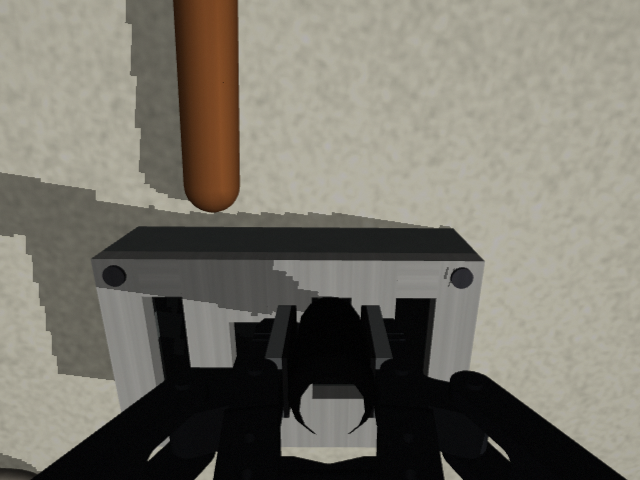

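The grip is still held, home in the third slot. The contact force confirms it is against the end. On to the fourth.

```bash
python3 -m jog '[{"delta_pos":[9,2,1],"spin":0,"claw":1},{"delta_pos":[18,4,2],"spin":0,"claw":1},{"delta_pos":[27,5,3],"spin":0,"claw":1},{"delta_pos":[36,7,3],"spin":0,"claw":1},{"delta_pos":[45,9,3],"spin":0,"claw":1},{"delta_pos":[53,10,3],"spin":0,"claw":1},{"delta_pos":[57,11,3],"spin":0,"claw":1},{"delta_pos":[57,11,3],"spin":0,"claw":1}]'
python3 g.py 19,20 19,60
```

```text
clock: 24.95
position: [0.4858, -0.2471, 0.0854]
tool_rot: [3.138, 0.013, -2.942]
force: [-2.7, 0.7, -2.0]
grip_width: 0.025
gate-frame mm 18.41320671289419 19.92984898030123 F -2.480620435935113 1.2095207682595566 -2.045924251568731 w 0.025004662921764183 q7 2.0569299035895217 -2.942011618077708 0.08535540546290604
19,20 [0.6 0.2]
19,60 [-7.  39.5]
```

```bash
python3 -m jog '[{"delta_pos":[-1,8,0],"spin":0,"claw":1},{"delta_pos":[-3,16,0],"spin":0,"claw":1},{"delta_pos":[-4,24,0],"spin":0,"claw":1},{"delta_pos":[-6,32,0],"spin":0,"claw":1},{"delta_pos":[-7,39,0],"spin":0,"claw":1},{"delta_pos":[-7,39,0],"spin":0,"claw":1}]'
python3 g.py 19,60 -16,60 -41,60
```

```text
clock: 25.55
position: [0.4785, -0.2067, 0.0853]
tool_rot: [3.137, 0.012, -2.941]
force: [-2.9, 0.8, -2.7]
grip_width: 0.0245
gate-frame mm 18.91400642830616 60.95010634076357 F -2.7306074047122304 1.2949516187538317 -2.667666100456948 w 0.024527340144980876 q7 1.990448805646774 -2.940775516832395 0.08534715133075876
19,60 [ 0.3 -0.9]
-16,60 [-34.1  -7.6]
-41,60 [-58.6 -12.3]
```

```bash
python3 -m jog '[{"delta_pos":[-9,-2,0],"spin":0,"claw":1},{"delta_pos":[-18,-4,0],"spin":0,"claw":1},{"delta_pos":[-27,-6,0],"spin":0,"claw":1},{"delta_pos":[-36,-8,0],"spin":0,"claw":1},{"delta_pos":[-45,-10,-1],"spin":0,"claw":1},{"delta_pos":[-53,-11,-2],"spin":0,"claw":1},{"delta_pos":[-59,-12,-3],"spin":0,"claw":1},{"delta_pos":[-59,-12,-3],"spin":0,"claw":1}]'
python3 g.py
for i in 1 2 3 4; do python3 -m jog '[{"delta_pos":[0,0,0],"spin":0,"claw":1},{"delta_pos":[0,0,0],"spin":0,"claw":1},{"delta_pos":[0,0,0],"spin":0,"claw":1},{"delta_pos":[0,0,0],"spin":0,"claw":1},{"delta_pos":[0,0,0],"spin":0,"claw":1},{"delta_pos":[0,0,0],"spin":0,"claw":1},{"delta_pos":[0,0,0],"spin":0,"claw":1},{"delta_pos":[0,0,0],"spin":0,"claw":1}]'; done | grep -E 'force|width|clock'
python3 g.py 19,60 19,20
python3 -c "
from m import *
p,im=snap('top','t5.png'); p,im=snap('wrist','w5.png')"
```

```text
clock: 26.35
position: [0.4211, -0.2186, 0.0827]
tool_rot: [3.139, 0.016, -2.94]
force: [14.9, 3.1, -9.3]
grip_width: 0.0251
gate-frame mm -39.63485836066633 60.129184587722264 F 15.21073328643957 0.16967247790243511 -9.310383599762341 w 0.025082605028473617 q7 2.0437872174285094 -2.9401697117621923 0.08266627867052406
clock: 27.15
force: [7.0, 3.0, -5.9]
grip_width: 0.0251
clock: 27.95
force: [5.5, 2.9, -4.8]
grip_width: 0.0251
clock: 28.75
force: [4.9, 2.4, -5.3]
grip_width: 0.0249
clock: 29.55
force: [5.1, 2.2, -4.6]
grip_width: 0.0252
gate-frame mm -39.0284555841862 60.11546930816649 F 5.420972460243282 1.2248204827260913 -4.613734549876618 w 0.02522977416088112 q7 2.044687963832372 -2.939649001485642 0.0826522313675804
19,60 [57.  10.9]
19,20 [ 64.6 -28.4]
```

View pics/t5.png

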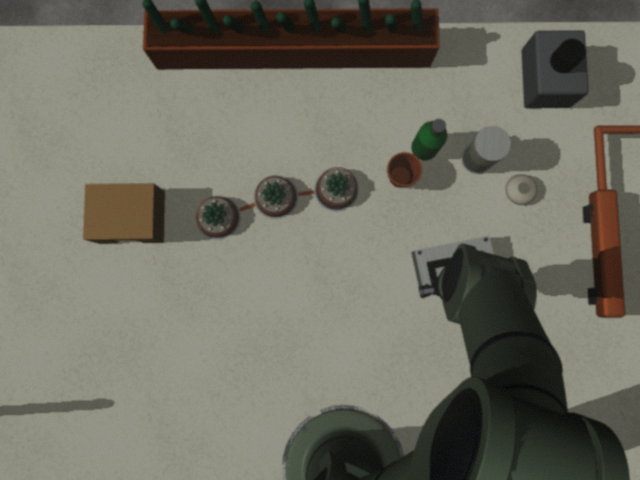

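The saucers are still on their wells and the lever is home in the fourth slot. Now the return: far lane, third column, near lane, second column, far lane, first column.

```bash
python3 -m jog '[{"delta_pos":[9,2,1],"spin":0,"claw":1},{"delta_pos":[18,4,2],"spin":0,"claw":1},{"delta_pos":[27,5,3],"spin":0,"claw":1},{"delta_pos":[36,7,3],"spin":0,"claw":1},{"delta_pos":[45,9,3],"spin":0,"claw":1},{"delta_pos":[53,10,3],"spin":0,"claw":1},{"delta_pos":[57,11,3],"spin":0,"claw":1},{"delta_pos":[57,11,3],"spin":0,"claw":1}]'
python3 -m jog '[{"delta_pos":[1,-8,0],"spin":0,"claw":1},{"delta_pos":[3,-16,0],"spin":0,"claw":1},{"delta_pos":[4,-24,0],"spin":0,"claw":1},{"delta_pos":[6,-32,0],"spin":0,"claw":1},{"delta_pos":[7,-39,0],"spin":0,"claw":1},{"delta_pos":[7,-39,0],"spin":0,"claw":1}]'
python3 g.py -16,20 -16,-20
```

```text
clock: 30.45
position: [0.4786, -0.2073, 0.0852]
tool_rot: [3.139, 0.018, -2.939]
force: [-2.2, -0.0, -2.9]
grip_width: 0.0248
clock: 31.05
position: [0.4857, -0.2477, 0.0853]
tool_rot: [3.139, 0.018, -2.941]
force: [-0.8, -1.2, -1.0]
grip_width: 0.0253
gate-frame mm 18.263839059632957 19.256036895785225 F -1.0634537805582072 -1.0234043882221948 -0.9942771718465873 w 0.025256432226154202 q7 2.060676982667252 -2.94073388628424 0.0852836685523071
-16,20 [-33.8  -5.8]
-16,-20 [-26.2 -45.1]
```

```bash
python3 -m jog '[{"delta_pos":[-8,-1,0],"spin":0,"claw":1},{"delta_pos":[-17,-3,0],"spin":0,"claw":1},{"delta_pos":[-26,-4,0],"spin":0,"claw":1},{"delta_pos":[-34,-6,0],"spin":0,"claw":1},{"delta_pos":[-34,-6,0],"spin":0,"claw":1}]'
python3 g.py -16,20 -16,-20
python3 -m jog '[{"delta_pos":[2,-8,0],"spin":0,"claw":1},{"delta_pos":[3,-16,0],"spin":0,"claw":1},{"delta_pos":[5,-24,0],"spin":0,"claw":1},{"delta_pos":[6,-32,0],"spin":0,"claw":1},{"delta_pos":[8,-39,0],"spin":0,"claw":1},{"delta_pos":[8,-39,0],"spin":0,"claw":1}]'
python3 g.py 19,-20 19,-60
```

```text
clock: 31.55
position: [0.4503, -0.254, 0.0852]
tool_rot: [3.139, 0.018, -2.942]
force: [3.3, 0.4, -4.8]
grip_width: 0.0248
gate-frame mm -17.702548345435915 19.827619050914976 F 3.30692132634936 -0.22141664558258028 -4.843721315397276 w 0.02483066145400379 q7 2.0919836538480667 -2.941634087276508 0.08519317970532359
-16,20 [1.6 0.5]
-16,-20 [  9.2 -38.8]
clock: 32.15
position: [0.4585, -0.2944, 0.0852]
tool_rot: [3.14, 0.018, -2.943]
force: [1.7, -1.0, -0.2]
grip_width: 0.0254
gate-frame mm -17.354921096107315 -21.350565759257915 F 1.45351097105602 -1.2631576933671929 -0.2178906765357122 w 0.02539710365292802 q7 2.1545071062127703 -2.9427623521795034 0.08515795752772713
19,-20 [35.4  8.2]
19,-60 [ 43. -31.]
```

```bash
python3 -m jog '[{"delta_pos":[8,2,0],"spin":0,"claw":1},{"delta_pos":[17,4,0],"spin":0,"claw":1},{"delta_pos":[26,6,0],"spin":0,"claw":1},{"delta_pos":[35,8,0],"spin":0,"claw":1},{"delta_pos":[35,8,0],"spin":0,"claw":1}]'
python3 g.py 19,-20 19,-60
python3 -m jog '[{"delta_pos":[1,-8,0],"spin":0,"claw":1},{"delta_pos":[3,-16,0],"spin":0,"claw":1},{"delta_pos":[4,-24,0],"spin":0,"claw":1},{"delta_pos":[6,-32,0],"spin":0,"claw":1},{"delta_pos":[7,-40,0],"spin":0,"claw":1},{"delta_pos":[7,-40,0],"spin":0,"claw":1}]'
python3 g.py -41,-60
```

```text
clock: 32.65
position: [0.494, -0.2859, 0.0849]
tool_rot: [3.14, 0.017, -2.942]
force: [-2.5, -1.9, 4.4]
grip_width: 0.0254
gate-frame mm 19.12263572333282 -19.747096098330776 F -2.7947759130192766 -1.401175557218073 4.434760424848728 w 0.025375665635170592 q7 2.117902970432513 -2.9417094205634506 0.08494358812830968
19,-20 [-0.1 -0.3]
19,-60 [  7.5 -39.5]
clock: 33.25
position: [0.5011, -0.3274, 0.085]
tool_rot: [3.141, 0.018, -2.943]
force: [-0.2, -0.3, 4.5]
grip_width: 0.0248
gate-frame mm 18.18130113682128 -61.83475350077616 F -0.2383063800820017 -0.23527237461552433 4.479574486235876 w 0.024774860102236847 q7 2.1770177132824244 -2.943024843700996 0.08501340682685163
-41,-60 [-58.5  -9.4]
```

```bash
python3 -m jog '[{"delta_pos":[-9,-1,0],"spin":0,"claw":1},{"delta_pos":[-18,-3,0],"spin":0,"claw":1},{"delta_pos":[-27,-4,0],"spin":0,"claw":1},{"delta_pos":[-36,-6,0],"spin":0,"claw":1},{"delta_pos":[-45,-7,-1],"spin":0,"claw":1},{"delta_pos":[-53,-8,-2],"spin":0,"claw":1},{"delta_pos":[-59,-9,-3],"spin":0,"claw":1},{"delta_pos":[-59,-9,-3],"spin":0,"claw":1}]'
python3 g.py
python3 -m jog '[{"delta_pos":[-1,0,0],"spin":0,"claw":1},{"delta_pos":[-1,0,0],"spin":0,"claw":1},{"delta_pos":[-1,0,0],"spin":0,"claw":1},{"delta_pos":[-1,0,0],"spin":0,"claw":1}]'
python3 -m jog '[{"delta_pos":[0,0,0],"spin":0,"claw":0.5},{"delta_pos":[0,0,0],"spin":0,"claw":0},{"delta_pos":[0,0,0],"spin":0,"claw":0},{"delta_pos":[0,0,0],"spin":0,"claw":0},{"delta_pos":[0,0,0],"spin":0,"claw":0},{"delta_pos":[0,0,0],"spin":0,"claw":0}]'
python3 -m jog '[{"delta_pos":[0,0,15],"spin":0,"claw":0},{"delta_pos":[0,0,45],"spin":0,"claw":0},{"delta_pos":[0,0,90],"spin":0,"claw":0},{"delta_pos":[0,0,130],"spin":0,"claw":0},{"delta_pos":[-10,40,150],"spin":0,"claw":0},{"delta_pos":[-30,90,150],"spin":0,"claw":0},{"delta_pos":[-50,140,150],"spin":0,"claw":0},{"delta_pos":[-60,190,150],"spin":0,"claw":0}]'
python3 -c "
from m import *
p,im=snap('top','t6.png'); p,im=snap('scene','s6.png')"
```

```text
clock: 34.05
position: [0.4438, -0.336, 0.0823]
tool_rot: [-3.142, 0.021, -2.942]
force: [16.0, 1.7, -8.2]
grip_width: 0.0251
gate-frame mm -39.651496802835666 -59.39500689273413 F 16.05775369089158 -1.411809138789415 -8.192431917210683 w 0.025107943149781493 q7 2.2343288742781966 -2.941974707018105 0.08225740547155232
clock: 34.45
position: [0.4441, -0.3358, 0.0823]
tool_rot: [-3.141, 0.024, -2.941]
force: [12.9, -1.1, -8.3]
grip_width: 0.0246
clock: 35.05
position: [0.444, -0.3358, 0.0823]
tool_rot: [-3.141, 0.024, -2.941]
force: [0.3, 0.3, 0.1]
grip_width: 0.0857
clock: 35.85
position: [0.3842, -0.153, 0.2324]
tool_rot: [-3.14, 0.024, -2.942]
force: [2.2, 0.8, 0.7]
grip_width: 0.0854
```

View pics/t6.png

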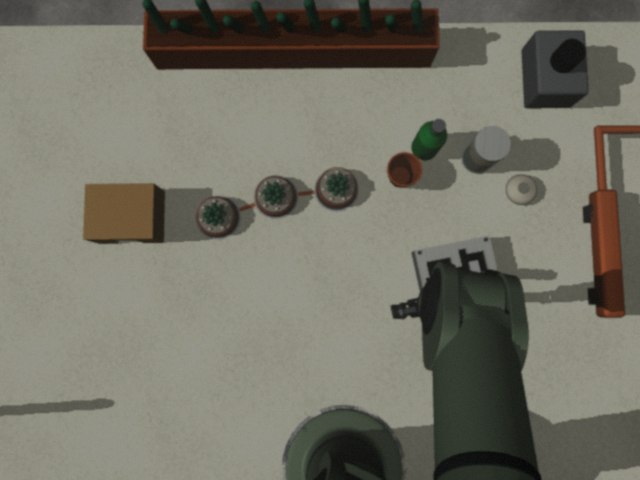

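```bash
python3 -m jog '[{"delta_pos":[0,50,0],"spin":0,"claw":0},{"delta_pos":[0,100,0],"spin":0,"claw":0},{"delta_pos":[0,150,0],"spin":0,"claw":0},{"delta_pos":[0,180,0],"spin":0,"claw":0},{"delta_pos":[0,180,0],"spin":0,"claw":0}]'; python3 -c "
from m import *
p,a=snap('top','t7.png'); p,b=snap('scene','s7.png')
A=cv2.resize(a[160:310,190:520],(792,360)); B=cv2.resize(b[110:330,110:440],(330,220))
A=cv2.convertScaleAbs(A,alpha=1.6); C=np.zeros((590,800,3),np.uint8); C[:360,:792]=A; C[365:585,:330]=B; C[365:585,400:730]=cv2.resize(cv2.convertScaleAbs(a[220:310,400:535],alpha=1.6),(330,220)); cv2.imwrite('pics/f.png',C)"
```

```text
clock: 36.45
position: [0.3847, 0.034, 0.233]
tool_rot: [3.141, 0.025, -2.93]
force: [0.0, -0.6, -0.1]
grip_width: 0.0853
```

View pics/f.png

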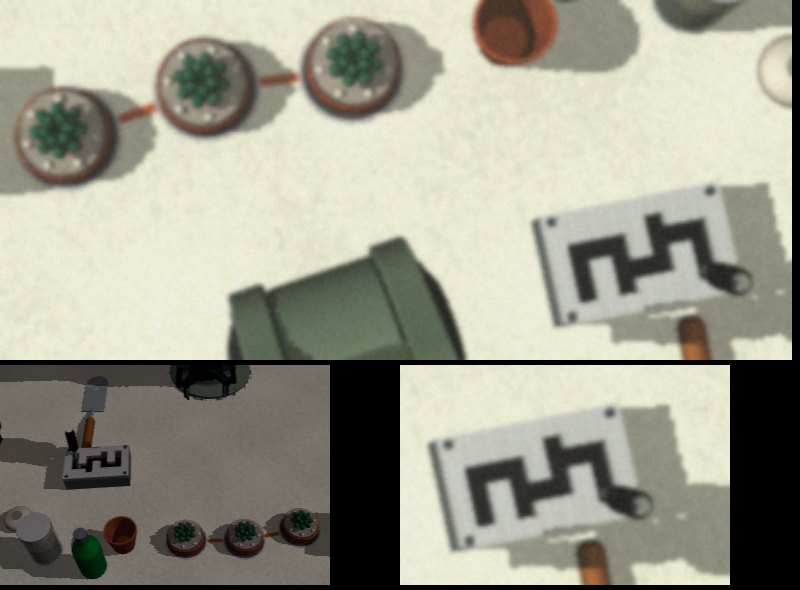

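The lever top is at px (498,277), as at the start (499,277). The saucers are on their wells and the other things are unmoved.

```bash
python3 -c "
from workcell import bot; print(bot.job_done())"
```

```text
the job is handed in; nothing more can be done
None
```

I pushed all three saucers onto separate wells with the lever still shut. I then rested the lever about 3 s or more in the second, third and fourth slots and brought it back to the shut slot. I handed the job in at about 36 s on the robot's clock; it reports no verdict.

- **Saucers:** measured from the top view after each push, they stood within about 5 mm of their well centres (limit 18 mm). The final pictures show them still there, with no knock seen.
- **Lever:** the tool felt the slot end in every slot. In the final picture the lever top is within 1 pixel of where it started in the shut slot.
- **Other things:** they look unmoved by eye in the final pictures; I did not measure them. The arm is clear of everything and the grip never slackened.
- **Disagreement:** the home positions read about 1 to 3 mm off the camera estimate along the gate's x. I corrected for that, and no check failed.

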